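# Put the bench winch in gear past its lockout gate

## Task

Put the bench winch in gear: lift the spring-loaded lockout collar on its upright lever, swing the lever past the high block of the notched gate, and leave it with the collar dropped fully home in the single notch beyond the block. Let go of the lever, and do not shift the tools and other loose things lying around.

Things in the scene. Friction and masses are not known exactly. Their poses are not given: they have to be found in the camera images.
- winch: Bench winch, bolted down: zinc plate 270 x 340 x 12 mm with a round black-and-grey housing, 140 mm across, 89 mm tall, on the robot's side of the lever. Origin: on the table right below the lever's pivot; z up; x along the lever's hinge axis (housing centred at x = -112 mm); the lever swings in the y-z plane. The plate spans x -190 to +80, y -170 to +170 mm.
- pivot (a point): The lever's hinge axis: 60 mm above the winch's origin, midway between the two gate plates; axes as the winch's.
- lever (a joint): Lever angle, rad, -0.65 to 0.65: 0 is straight up, positive leans to the winch's +y. It starts leaning to -y, turns with slight friction (about 0.25 N m) and stays where it is left. The stem is 16 mm thick and ends 155 mm from the pivot in a black cap 28 mm across and 14 mm tall.
- collar (a joint): How far the collar is lifted along the lever's stem, m: 0 is fully home (down), 0.018 is the top stop. A spring pushes it home with 8 N (home) to 12 N (top). The pin clears the block when lifted 12 mm or more; with the collar let go on top of the block, this reads about 0.012.
- collar_mid (a point): Point on the axis of the lockout collar, 108 mm from the pivot when home, a good height to grip; its z runs up the lever. The collar is a ribbed aluminium sleeve round the stem, 32 mm in diameter, 50 mm long, reaching from 72 to 122 mm from the pivot when home.
- pin (a point): Middle of the collar's cross pin (10 mm thick, 66 mm long, parallel to the hinge axis), 85 mm from the pivot when home. It moves with the collar and rides on the rims of the two gate plates: while the collar is down, the block's wall stops it.
- gate_plate (a point): Centre of the arc of the gate plate on the winch's +x side, on the hinge axis. The gate is two alike arched steel plates, 6 mm thick, one on either side of the lever, 40 mm clear between them with only lever and collar inside. Rim, from -y to +y: a long low stretch (lever free), the high block (0.50 rad long), one notch (0.18 rad wide, 2.5 mm play for the pin each way), a high stretch to the end.
- gate_crown (a point): Straight above the pivot by 92 mm, level with the block's top. With the lever straight up (0) the pin is over the block on every start: let go there, the collar rests on the block. The gate is clamped up to 0.12 rad either way, not reported: the notch's middle lies at lever angle 0.23 to 0.47. Pushed on slowly, the pin slides until its spring drops it in the notch, which stops the lever.
- hexkey: Loose L-shaped hex key, 110 x 30 mm, 8 mm thick, lying on the winch's plate on the +y side; a bystander. Origin: at its underside, mid length.
- eyebolt: Loose steel eye bolt, about 100 mm long, 12 mm thick, lying on the winch's plate on the -y side; a bystander. Origin: underside, centre of its eye.
- wrench: Loose 190 mm wrench on the table to the right; a bystander. Origin: its underside, mid length.
- screwdriver: Loose 200 mm screwdriver on the table to the left; a bystander. Origin: its underside, mid length.
- bracket: Loose zinc-plated hat-shaped bracket, 150 x 50 x 58 mm, on the table to the left; a bystander. Origin: centre of its underside.
- mug: White mug, 80 mm wide, 95 mm tall, on the table to the right; a bystander. Origin: centre of its underside.
- oil: White oil bottle, 60 mm wide, 150 mm tall, on the table to the right; a bystander. Origin: centre of its underside.

How it is judged:
On the way:
1. the collar is lifted while the lever is still on the near side of the block (value of joint collar above 0.01 m and value of joint lever below 0 rad), for 0.1 s.
At the end, for the whole second after the job is handed in: The lever stands beyond the block (lever above 0.12 rad) with the collar dropped home in the notch (collar below 4 mm), at rest; no bystander was shifted by more than 25 mm (value of joint lever above 0.12 rad and value of joint collar below 0.004 m and velocity of joint lever between -0.05 and 0.05 rad/s); the robot touches nothing.
It fails at once if a loose bystander is shifted by more than 25 mm (distance of any of hexkey, eyebolt, wrench, screwdriver, bracket, mug, oil from where it was at the start of the episode above 0.025 m).
It also fails if it takes over 53 s, if anything falls off the work surface, if the arm or the gripper's body presses on something with over 40 N, if the wrist force passes 120 N, or if a joint passes its speed limit or range.

## Robot

A 7-joint arm with a two-finger parallel gripper is mounted at the origin on the work surface. World frame = base frame: x ahead of the robot, y to its left, z up, the work surface at z = 0. Lengths are in m, angles in rad, forces in N, time in s.
With the tool pointing down it reaches from about 0.35 to 0.9 m from the base axis. Payload 8.1 kg.
Tool frame: the origin (TCP) lies midway between the tips of the shut fingers; the grasp point (between the pads) lies 19 mm behind it; z points along the fingers, y is the line along which they close (so a half turn about z gives the same grasp; the last joint's range is limited). The gripper opens to 85 mm and grips with 20 to 120 N. Pads are 22 mm wide; open, the fingers measure 114 mm over their backs; the gripper's body (76 mm by 85 mm) begins 54 mm behind the grasp point. The pads swing forward as they close: fully open they stand 13 mm farther back than shut.
Start: joints at [1.24, 0.434, 0.025, 1.573, -0.012, 1.134, -0.075], TCP at [0.141, -0.609, 0.231] pointing down, gripper open.
Joint ranges: [-2.62, 2.62], [-0.44, 2.09], [-1.27, 1.32], [0.08, 2.57], [-1.32, 4.46], [0.12, 2], [-2.74, 2.74]. Speed limits (rad/s): [2.22, 2.22, 3.01, 3.01, 3.14, 3.14, 3.14].

## Interface

Orientations are given as a rotation vector (axis times angle).
In Python, from plant import arm, optics gives the robot as it stands. The module is installed in compiled form; this text tells all that it offers.
- The arm moves only by the tool move_arm, never from a script. Its argument "rows" is a list that holds one entry, the list of rows, each a list of 5 numbers: the shift along the tool's x, y, z each as a share of 500 mm, from -1 to 1, then the turn about the tool's z as a share of 10 degrees, from -1 to 1, then the closure, from 0 (fully open) to 1 (shut). A call has exactly 8 rows; each row shifts and turns the commanded pose from where the row before left it, along the tool's axes as they then stand; what a row does not reach is not made up. A row lasts 1/8 s, in which the tool goes at most 62.5 mm and 10.7 degrees, less where a joint would pass 70% of its speed; a pose out of reach is approached as far as the arm can. A call with a number of a shift or a turn outside -1 to 1 is refused whole. A call with a gripper value outside its range is refused whole. The fingers move at their own pace and stop on an object; the grip force is fixed at half the most. Time passes only in rows, so rows that do not move let the fingers close, or fill a call up. It gives the time, the measured TCP pose, the force, the opening and the grip force at its end, in the units of the state.
- arm.state(): the state, without advancing time (a new reading comes with each control period).
- optics.snapshot(name): name is "scene" or "top" or "wrist"; returns a dict with "pixels" (400x640x3 uint8, red, green, blue), "z_map" (400x640 float32, m along the optical axis (not along the pixel's ray), 0 where there is no reading), "mtx" (3x3 intrinsics, pixels), "world_to_cam" (4x4, takes a point from world to camera coordinates); the wrist camera has in their place "tool_from_camera" (4x4, takes a point from camera to tool coordinates, whose origin is the TCP and whose axes are the flange's). Camera axes: x right, y up, looking along -z (the intrinsics and any distortion apply to the point x, -y, -z); pixel columns grow to the right and rows downward; lengths in m; the calibration is good to about 2 mm. A picture is of the moment at which its call begins: read the wrist's pose just before it.
- arm.job_done(): hands the job in; it is judged then, once.
The state is a dict: "clock": time; "joint_pos": joint angles; "dq": joint speeds; "joint_efforts": joint torques, N m; "position": TCP position; "eef_rot": TCP orientation; "wrist_force": force on the tool from outside, world axes, zero at the start; "wrist_torque": the same for the moment, N m; "opening": opening from 0.0 (shut) to 1.0 (fully open); "finger_force": force on a finger pad.
Only numpy, scipy, OpenCV 4.12 (cv2) and the standard library are available. Lean on these libraries where they do the work, as an engineer would, in place of code of your own. Each camera call takes 0.05 s, during which the arm holds its last target. There are 200 camera calls.

## Working session

There is one attempt and no reset: what is moved stays moved. The work goes in short steps, Python scripts to look and compute and a tool call to move; the robot and the scene stay as the last step left them, time stands still between calls to the robot, and variables do not carry over. Pictures are saved under pics/ and viewed, at most 10 in all, crops included, and the job is handed in when it is done.

Besides the shell and the picture viewer there is one more tool, called after "Call:" by a JSON object that holds its "method" and its "body", one argument or row to a line. move_arm: Moves the arm, as the interface text tells. Its arguments: {"type":"object","properties":{"rows":{"type":"array","items":{"type":"array","items":{"type":"array","items":{"type":"number"}}}}},"required":["rows"]}

```bash
mkdir -p pics
cat > h.py <<'E'
import numpy as np, cv2
from scipy.spatial.transform import Rotation as R
from plant import arm, optics
def snap(n):
    d=optics.snapshot(n); np.savez(f'pics/{n}.npz',**d); return d
def world(d,u,v,z=None):
    z=d['z_map'][int(v),int(u)] if z is None else z
    K=d['mtx']; p=np.array([(u-K[0,2])/K[0,0]*z,-(v-K[1,2])/K[1,1]*z,-z,1])
    return (np.linalg.inv(d['world_to_cam'])@p)[:3]
def cloud(d):
    K=d['mtx'];v,u=np.mgrid[:400,:640];z=d['z_map']
    p=np.stack([(u-K[0,2])/K[0,0]*z,-(v-K[1,2])/K[1,1]*z,-z,np.ones_like(z)],-1)
    return (p@np.linalg.inv(d['world_to_cam']).T)[...,:3]
E
python3 - <<'E'
from h import *
s=arm.state();print(s)
for n in('scene','top'):
    d=snap(n);cv2.imwrite(f'pics/{n}1.png',d['pixels'][...,::-1]);print(d['mtx'],d['world_to_cam'])
E
```

```text
{'clock': 0.0, 'joint_pos': array([ 1.24043571,  0.43525011,  0.02494568,  1.57413223, -0.0116173 ,
        1.13400055, -0.07511078]), 'dq': array([-1.57174293e-04,  7.74554007e-05,  2.15725989e-03,  8.66130728e-04,
       -1.08162252e-03,  4.87844652e-04,  5.05855358e-04]), 'joint_efforts': array([-9.34084201e-04, -6.70473862e+01,  1.02490582e+00, -3.16205871e+01,
        1.57170516e-02,  1.25722348e-02, -2.72566285e-05]), 'position': array([ 0.14096737, -0.60835286,  0.23049521]), 'eef_rot': array([-3.11964890e+00, -3.56709981e-01,  4.83200696e-04]), 'wrist_force': array([0.0396476 , 0.78564936, 0.57710162]), 'wrist_torque': array([0.00411943, 0.02103017, 0.01733352]), 'finger_force': 0.0, 'opening': 1.0009059497998964}
[[437.07280559   0.         320.97242806]
 [  0.         437.07280559 204.04277747]
 [  0.           0.           1.        ]] [[ 0.17077523  0.98530478 -0.00321048 -0.09915568]
 [-0.71679796  0.12647133  0.68571545  0.26753086]
 [ 0.67604475 -0.11480195  0.72786263 -1.52219106]
 [ 0.          0.          0.          1.        ]]
[[426.8462794    0.         328.73782589]
 [  0.         426.8462794  195.88536646]
 [  0.           0.           1.        ]] [[-0.02720214 -0.99962557  0.00296     0.00615345]
 [ 0.99076752 -0.02656743  0.13294318 -0.52135097]
 [-0.13281477  0.00654902  0.99111924 -1.36177354]
 [ 0.          0.          0.          1.        ]]
```

View pics/scene1.png

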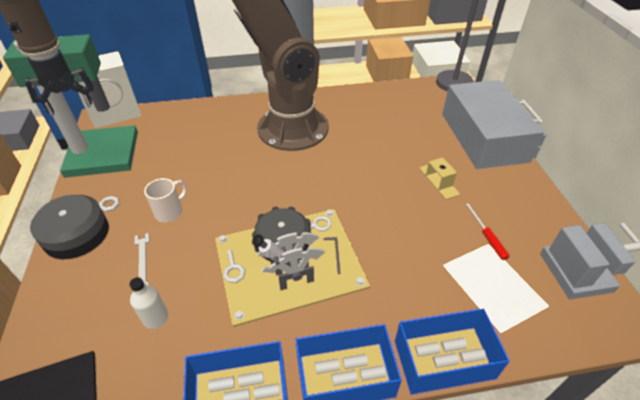

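View pics/top1.png

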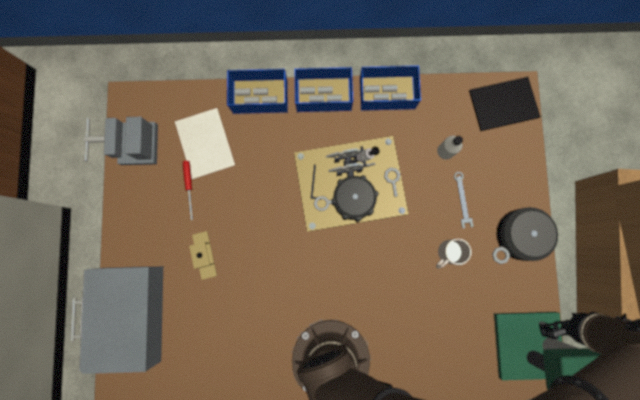

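The bench winch is at scene (285,258) and top (352,180). The lever cap is at about top (374,152), leaning to -y. I'll enlarge both and fit the plate.

Run:
```python
from h import *
a=np.load('pics/scene.npz');b=np.load('pics/top.npz')
c=a['pixels'][190:330,200:380,::-1];e=b['pixels'][125:240,285:415,::-1]
A=cv2.resize(c,(800,int(800*140/180)),interpolation=3)[:600]
cv2.imwrite('pics/s2.png',A[:600]);cv2.imwrite('pics/t2.png',cv2.resize(e,(650,575),interpolation=3))
d=b;P=cloud(d)
m=(abs(P[...,2]-.012)<.004);m[:120]=0;m[240:]=0;m[:,:285]=0;m[:,415:]=0
q=d['pixels'].astype(int);m&=(q[...,0]-q[...,2]>50)&(q[...,0]>150)
pts=P[m][:,:2].astype(np.float32);print(len(pts),cv2.minAreaRect(pts))
# lever/gate points high
for n,d in(('t',b),('s',a)):
    P=cloud(d);m=(P[...,2]>.12)&(P[...,2]<.26)&(abs(P[...,1]+.05)<.2)&(abs(P[...,0]-.6)<.2)
    for z in np.arange(.12,.24,.01):
        k=m&(abs(P[...,2]-z-.005)<.005)
        if k.any():print(n,z.round(3),k.sum(),P[k].mean(0).round(3),P[k].std(0).round(3))
```

```text
3854 ((0.5687329173088074, -0.08114410936832428), (0.2712329626083374, 0.3409448266029358), 8.51530647277832)
t 0.12 65 [ 0.618 -0.061  0.125] [0.022 0.041 0.003]
t 0.13 134 [ 0.621 -0.076  0.135] [0.022 0.036 0.003]
t 0.14 82 [ 0.624 -0.078  0.145] [0.02  0.03  0.003]
t 0.15 67 [ 0.624 -0.087  0.153] [0.019 0.022 0.002]
t 0.16 55 [ 0.628 -0.126  0.166] [0.01  0.009 0.003]
t 0.17 31 [ 0.63  -0.127  0.173] [0.006 0.006 0.002]
t 0.18 12 [ 0.629 -0.148  0.187] [0.007 0.009 0.003]
t 0.19 50 [ 0.632 -0.145  0.195] [0.007 0.006 0.003]
t 0.2 3 [ 0.631 -0.142  0.202] [0.001 0.003 0.002]
s 0.12 246 [ 0.628 -0.063  0.125] [0.023 0.032 0.003]
s 0.13 304 [ 0.629 -0.075  0.135] [0.023 0.032 0.003]
s 0.14 221 [ 0.629 -0.085  0.145] [0.022 0.025 0.003]
s 0.15 95 [ 0.638 -0.112  0.154] [0.014 0.026 0.003]
s 0.16 91 [ 0.638 -0.129  0.165] [0.008 0.007 0.003]
s 0.17 36 [ 0.637 -0.135  0.174] [0.005 0.007 0.003]
s 0.18 38 [ 0.641 -0.153  0.187] [0.007 0.007 0.002]
s 0.19 77 [ 0.637 -0.146  0.193] [0.006 0.005 0.002]
```

View pics/s2.png

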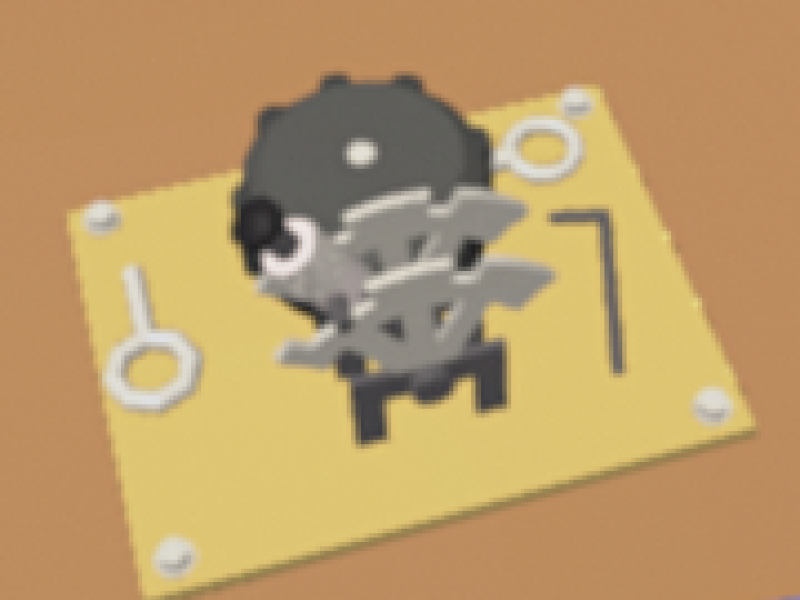

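View pics/t2.png

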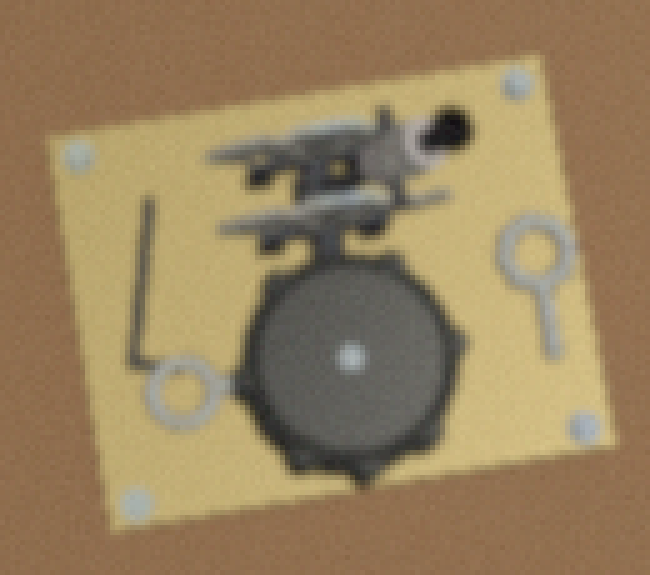

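Call:
{"method": "move_arm", "body": {
  "rows": [
    [[0.03, -0.018, -0.08, 0, 0], [0.07, -0.043, -0.06, 0, 0], [0.075, -0.046, 0, 0, 0], [0.075, -0.046, 0, 0, 0], [0.075, -0.046, 0, 0, 0], [0.075, -0.046, 0, 0, 0], [0.075, -0.046, 0, 0, 0], [0.075, -0.046, 0, 0, 0]]
  ]
}}

```text
clock: 1.1
position: [0.3717, -0.3814, 0.301]
eef_rot: [-3.121, -0.357, 0.001]
wrist_force: [1.1, 0.1, -0.2]
opening: 0.998
finger_force: 0.0
```

Call:
{"method": "move_arm", "body": {
  "rows": [
    [[0.075, -0.046, 0, 0, 0], [0.075, -0.046, 0, 0, 0], [0.075, -0.046, 0, 0, 0], [0.075, -0.046, 0, 0, 0], [0.075, -0.046, 0, 0, 0], [0.075, -0.046, 0, 0, 0], [0.075, -0.046, 0, 0, 0], [0.075, -0.046, 0, 0, 0]]
  ]
}}

```text
clock: 2.1
position: [0.6224, -0.1347, 0.3009]
eef_rot: [-3.121, -0.357, 0.001]
wrist_force: [0.3, -0.3, 0.4]
opening: 1.001
finger_force: 0.0
```

Call:
{"method": "move_arm", "body": {
  "rows": [
    [[0, 0, 0, -1, 0], [0, 0, 0, -1, 0], [0, 0, 0, -1, 0], [0, 0, 0, -1, 0], [0, 0, 0, -1, 0], [0, 0, 0, -1, 0], [0, 0, 0, -1, 0], [0, 0, 0, -1, 0]]
  ]
}}

```text
clock: 3.1
position: [0.6214, -0.1358, 0.3008]
eef_rot: [-2.155, -2.285, 0.001]
wrist_force: [0.8, 0.4, 0.7]
opening: 1.001
finger_force: 0.0
```

```bash
cat >> h.py <<'E'
O=np.array([.6231,-.0730,0]);W=R.from_euler('z',.1486)
def tgt(ang,s,off=0):  # TCP target for grasp at distance s on lever
    return O+W.apply([0,-np.sin(-ang)*s+off,.06+np.cos(ang)*s])-[0,0,.019]
def rep(t=None):
    s=arm.state();r=R.from_rotvec(s['eef_rot']);p=s['position']
    print('t',round(s['clock'],2),'p',p.round(4),'y-yaw',np.degrees(np.arctan2(*r.as_matrix()[1::-1,1])).round(2),'zax',r.as_matrix()[:,2].round(3),'F',s['wrist_force'].round(1),'op',round(s['opening'],3),'ff',s['finger_force'],'winch',W.inv().apply(p-O).round(4),'j7',s['joint_pos'][6].round(2))
    if t is not None: print('tool shares',(r.inv().apply(t-p)/.5).round(4))
    return s,r
E
python3 - <<'E'
from h import *
s,r=rep(tgt(-.5,.116))
d=snap('wrist');cv2.imwrite('pics/w1.png',d['pixels'][...,::-1])
T=np.eye(4);T[:3,:3]=r.as_matrix();T[:3,3]=s['position'];print(d['tool_from_camera'].round(3))
np.savez('pics/w1.npz',world_to_cam=np.linalg.inv(T@d['tool_from_camera']),**{k:d[k] for k in('pixels','z_map','mtx')})
P=cloud(np.load('pics/w1.npz'));L=W.inv().apply((P-O).reshape(-1,3));L=L[np.isfinite(L).all(1)]
for z in np.arange(.09,.24,.01):
    k=(abs(L[:,2]-z-.005)<.005)&(abs(L[:,0])<.03)&(abs(L[:,1])<.12)
    if k.sum():print(z.round(3),k.sum(),L[k].mean(0).round(4),L[k].min(0).round(3),L[k].max(0).round(3))
E
```

```text
t 3.1 p [ 0.6214 -0.1358  0.3008] y-yaw 3.37 zax [-0.001  0.    -1.   ] F [0.8 0.4 0.7] op 1.001 ff 0.0 winch [-0.011  -0.0618  0.3008] j7 -0.01
tool shares [0.0143 0.021  0.316 ]
[[ 0.001  0.947  0.322  0.083]
 [ 1.    -0.    -0.003  0.   ]
 [-0.002  0.322 -0.947 -0.142]
 [ 0.     0.     0.     1.   ]]
0.09 164 [ 0.0012 -0.0101  0.0953] [-0.021 -0.064  0.09 ] [0.022 0.049 0.1  ]
0.1 185 [ 0.0022 -0.0178  0.1054] [-0.026 -0.08   0.1  ] [0.025 0.055 0.11 ]
0.11 365 [ 0.0002 -0.0327  0.1151] [-0.026 -0.078  0.11 ] [0.026 0.069 0.12 ]
0.12 327 [0.001  0.0237 0.1259] [-0.026 -0.04   0.12 ] [0.026 0.068 0.13 ]
0.13 984 [ 0.0003 -0.0043  0.1354] [-0.03  -0.049  0.13 ] [0.03  0.058 0.14 ]
0.14 670 [-0.0004 -0.0059  0.1454] [-0.026 -0.051  0.14 ] [0.026 0.046 0.15 ]
0.15 674 [ 0.0004 -0.0173  0.1526] [-0.026 -0.073  0.15 ] [0.026 0.016 0.16 ]
0.16 531 [-0.0007 -0.054   0.1656] [-0.017 -0.072  0.16 ] [ 0.016 -0.041  0.17 ]
0.17 272 [-0.0004 -0.057   0.1732] [-0.011 -0.068  0.17 ] [ 0.011 -0.047  0.18 ]
0.18 96 [-0.0002 -0.0726  0.1857] [-0.014 -0.088  0.18 ] [ 0.013 -0.062  0.19 ]
0.19 557 [-0.0006 -0.0727  0.1944] [-0.014 -0.086  0.19 ] [ 0.013 -0.062  0.198]
```

View pics/w1.png

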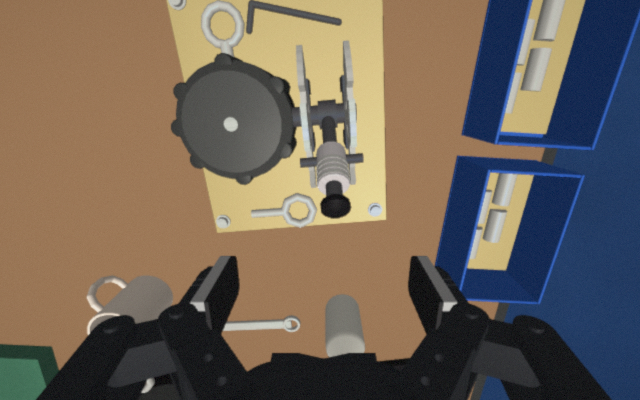

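The wrist view shows the lever cap at (335,205), the collar at (331,165) with the cross pin at row 160, and the notched gate plates at columns 303 and 349. The cloud agrees with my winch frame to within about 1 mm. I'll fit the notch angle and descend.

Run:
```python
from h import *
P=cloud(np.load('pics/w1.npz'));L=W.inv().apply((P-O).reshape(-1,3))
r=np.hypot(L[:,1],L[:,2]-.06);a=np.arctan2(L[:,1],L[:,2]-.06)
for lo in np.arange(-.5,.8,.04):
    o=[]
    for sg in(-1,1):
        k=(abs(sg*L[:,0]-.023)<.003)&(abs(a-lo-.02)<.02)&(r>.05)
        o+=[k.sum(), np.percentile(r[k],80).round(4) if k.sum() else 0]
    print(round(lo+.02,2),o)
```

```text
-0.48 [np.int64(38), np.float64(0.0869), np.int64(37), np.float64(0.0875)]
-0.44 [np.int64(11), np.float64(0.0787), np.int64(11), np.float64(0.0792)]
-0.4 [np.int64(10), np.float64(0.0776), np.int64(3), np.float64(0.0794)]
-0.36 [np.int64(0), 0, np.int64(0), 0]
-0.32 [np.int64(16), np.float64(0.0921), np.int64(16), np.float64(0.0927)]
-0.28 [np.int64(29), np.float64(0.092), np.int64(22), np.float64(0.0929)]
-0.24 [np.int64(26), np.float64(0.0917), np.int64(22), np.float64(0.0926)]
-0.2 [np.int64(25), np.float64(0.0922), np.int64(22), np.float64(0.0927)]
-0.16 [np.int64(942), np.float64(0.3287), np.int64(1303), np.float64(0.3305)]
-0.12 [np.int64(285), np.float64(0.3366), np.int64(26), np.float64(0.0921)]
-0.08 [np.int64(31), np.float64(0.092), np.int64(28), np.float64(0.0922)]
-0.04 [np.int64(26), np.float64(0.0919), np.int64(25), np.float64(0.0921)]
-0.0 [np.int64(31), np.float64(0.0921), np.int64(25), np.float64(0.0921)]
0.04 [np.int64(32), np.float64(0.0915), np.int64(27), np.float64(0.0918)]
0.08 [np.int64(31), np.float64(0.0917), np.int64(29), np.float64(0.092)]
0.12 [np.int64(3
[... 605 characters left out ...]
12), np.int64(33), np.float64(0.0911)]
0.48 [np.int64(24), np.float64(0.0913), np.int64(30), np.float64(0.0911)]
0.52 [np.int64(20), np.float64(0.0912), np.int64(35), np.float64(0.0909)]
0.56 [np.int64(20), np.float64(0.091), np.int64(28), np.float64(0.091)]
0.6 [np.int64(18), np.float64(0.0911), np.int64(24), np.float64(0.0913)]
0.64 [np.int64(19), np.float64(0.0908), np.int64(25), np.float64(0.0909)]
0.68 [np.int64(19), np.float64(0.0907), np.int64(33), np.float64(0.0904)]
0.72 [np.int64(17), np.float64(0.0909), np.int64(20), np.float64(0.0908)]
0.76 [np.int64(14), np.float64(0.0909), np.int64(16), np.float64(0.0907)]
0.8 [np.int64(17), np.float64(0.0907), np.int64(16), np.float64(0.0906)]
```

Call:
{"method": "move_arm", "body": {
  "rows": [
    [[0, 0, 0, -0.51, 0], [0.0116, 0.022, 0, 0, 0], [0, 0, 0.06, 0, 0], [0, 0, 0.06, 0, 0], [0, 0, 0.06, 0, 0], [0, 0, 0.06, 0, 0], [0, 0, 0.04, 0, 0], [0, 0, 0, 0, 0]]
  ]
}}

```text
clock: 4.15
position: [0.6311, -0.1277, 0.1595]
eef_rot: [-2.059, -2.369, 0.003]
wrist_force: [-0.4, -0.2, -1.2]
opening: 1.002
finger_force: 0.0
```

Run:
```python
from h import *
rep(tgt(-.49,.116,-.0015))
```

```text
t 4.15 p [ 0.6311 -0.1277  0.1595] y-yaw 8.02 zax [-0.003  0.001 -1.   ] F [-0.4 -0.2 -1.2] op 1.002 ff 0.0 winch [-0.0002 -0.0553  0.1595] j7 -0.02
tool shares [-0.0016  0.0005  0.0323]
```

The rim profile shows the block from about -0.34 to 0.17 rad, then the notch centred near 0.26. Next I'll lower the last 16 mm and grip.

Call:
{"method": "move_arm", "body": {
  "rows": [
    [[-0.0016, 0, 0.016, 0, 0], [0, 0, 0.016, 0, 0], [0, 0, 0, 0, 0.7], [0, 0, 0, 0, 0.7], [0, 0, 0, 0, 0.7], [0, 0, 0, 0, 0.7], [0, 0, 0, 0, 0.8], [0, 0, 0, 0, 0.8]]
  ]
}}

```text
clock: 5.15
position: [0.6306, -0.1304, 0.1457]
eef_rot: [-2.059, -2.372, 0.004]
wrist_force: [-6.4, -2.8, 5.9]
opening: 0.354
finger_force: 59.2
```

Run:
```python
from h import *
rep(tgt(-.49,.132,-.0015))
for a in(-.49,-.4,-.3,-.2,-.1,0,.1,.2,.26): print(a,W.inv().apply(tgt(a,.132)-O).round(4))
```

```text
t 5.15 p [ 0.6306 -0.1304  0.1457] y-yaw 8.09 zax [-0.002 -0.002 -1.   ] F [-6.4 -2.8  5.9] op 0.354 ff 59.199299812316895 winch [-0.001  -0.0579  0.1457] j7 -0.02
tool shares [-0.0114  0.0021 -0.0235]
-0.49 [-0.     -0.0621  0.1575]
-0.4 [-0.     -0.0514  0.1626]
-0.3 [-0.     -0.039   0.1671]
-0.2 [ 0.     -0.0262  0.1704]
-0.1 [-0.     -0.0132  0.1723]
0 [0.    0.    0.173]
0.1 [0.     0.0132 0.1723]
0.2 [-0.      0.0262  0.1704]
0.26 [-0.      0.0339  0.1686]
```

Call:
{"method": "move_arm", "body": {
  "rows": [
    [[-0.0036, 0, -0.0068, 0, 0.8], [-0.0036, 0, -0.0068, 0, 0.8], [-0.0036, 0, -0.0068, 0, 0.8], [-0.0036, 0, -0.0068, 0, 0.8], [0, 0, 0, 0, 0.8], [0, 0, 0, 0, 0.8], [0, 0, 0, 0, 0.8], [0, 0, 0, 0, 0.8]]
  ]
}}

```text
clock: 6.15
position: [0.6314, -0.1358, 0.1578]
eef_rot: [-2.055, -2.372, 0.003]
wrist_force: [-5.1, 2.1, -10.4]
opening: 0.353
finger_force: 60.1
```

Run:
```python
from h import *
rep()
d=snap('scene');cv2.imwrite('pics/s3.png',cv2.resize(d['pixels'][170:310,210:370,::-1],(640,560),interpolation=3))
```

```text
t 6.15 p [ 0.6314 -0.1358  0.1578] y-yaw 8.18 zax [-0.004  0.001 -1.   ] F [ -5.1   2.1 -10.4] op 0.353 ff 60.14889478683472 winch [-0.0011 -0.0634  0.1578] j7 -0.0
```

View pics/s3.png

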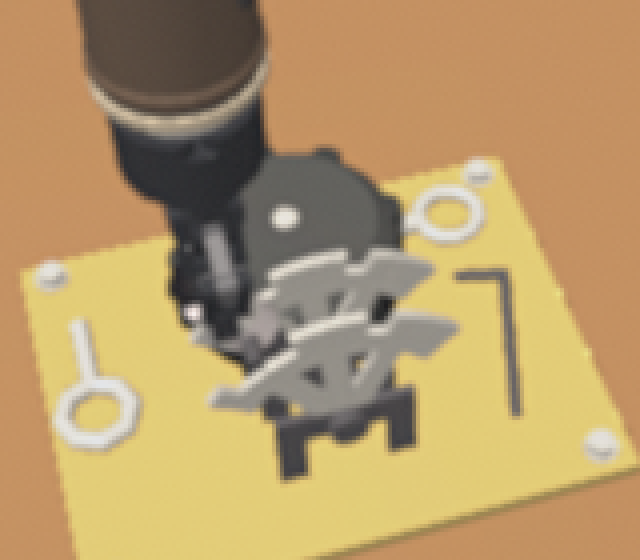

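The collar is up about 13 mm, with roughly 10 N of spring force on the wrist. I'll raise it a little more and swing along the arc.

Call:
{"method": "move_arm", "body": {
  "rows": [
    [[-0.002, 0, -0.0044, 0, 0.8], [0, 0, 0, 0, 0.8], [0.0114, 0, -0.0052, 0, 0.8], [0.0122, 0, -0.0054, 0, 0.8], [0.0126, 0, -0.005, 0, 0.8], [0.0128, 0, -0.0044, 0, 0.8], [0.013, 0, -0.0036, 0, 0.8], [0, 0, 0, 0, 0.8]]
  ]
}}

```text
clock: 7.2
position: [0.627, -0.1053, 0.1724]
eef_rot: [-2.053, -2.374, 0.003]
wrist_force: [-8.2, 2.6, -11.5]
opening: 0.35
finger_force: 61.2
```

Run:
```python
from h import *
rep()
```

```text
t 7.2 p [ 0.627  -0.1053  0.1724] y-yaw 8.29 zax [-0.003  0.    -1.   ] F [ -8.2   2.6 -11.5] op 0.35 ff 61.245131492614746 winch [-0.0009 -0.0326  0.1724] j7 -0.04
```

Call:
{"method": "move_arm", "body": {
  "rows": [
    [[0.0132, 0, -0.003, 0, 0.8], [0.0134, 0, -0.0022, 0, 0.8], [0.0134, 0, -0.0016, 0, 0.8], [0.0136, 0, -0.001, 0, 0.8], [0.0134, 0, 0, 0, 0.8], [0.0136, 0, 0.0004, 0, 0.8], [0.0136, 0, 0.0012, 0, 0.8], [0, 0, 0, 0, 0.8]]
  ]
}}

```text
clock: 8.2
position: [0.622, -0.0591, 0.1761]
eef_rot: [2.057, 2.375, 0.001]
wrist_force: [0.1, 0.2, 0.8]
opening: 0.201
finger_force: 0.0
```

Call:
{"method": "move_arm", "body": {
  "rows": [
    [[0.0134, 0, 0.0018, 0, 0.8], [0.0132, 0, 0.0024, 0, 0.8], [0.0126, 0, 0.003, 0, 0.8], [0, 0, 0, 0, 0.8], [0, 0, 0, 0, 0.8], [0, 0, 0, 0, 0.8], [0, 0, 0, 0, 0.8], [0, 0, 0, 0, 0.8]]
  ]
}}

```text
clock: 9.2
position: [0.6192, -0.0407, 0.1724]
eef_rot: [2.058, 2.373, 0.0]
wrist_force: [0.3, -0.5, -0.2]
opening: 0.202
finger_force: 0.0
```

Run:
```python
from h import *
s,r=rep();d=snap('wrist')
T=np.eye(4);T[:3,:3]=r.as_matrix();T[:3,3]=s['position']
q=dict(world_to_cam=np.linalg.inv(T@d['tool_from_camera']),**{k:d[k] for k in('pixels','z_map','mtx')})
d2=snap('scene')
def look(q,lab):
    L=W.inv().apply((cloud(q)-O).reshape(-1,3));z=L[:,2]-.06
    r=np.hypot(L[:,1],z);a=np.arctan2(L[:,1],z)
    for nm,k in(('pin',(abs(abs(L[:,0])-.030)<.0025)&(abs(a-.25)<.2)&(r>.08)&(r<.115)),('cap',(abs(L[:,0])<.012)&(r>.141)&(r<.158)&(abs(a-.2)<.4))):
        if k.sum():print(lab,nm,k.sum(),'ang',np.median(a[k]).round(3),'r med/max',np.median(r[k]).round(4),np.percentile(r[k],95).round(4))
look(q,'w');look(d2,'s')
cv2.imwrite('pics/s4.png',np.vstack([cv2.resize(d2['pixels'][200:290,230:350,::-1],(640,480))[:300],cv2.resize(d['pixels'][:,:,::-1],(640,400))[:300]]))
```

```text
t 9.2 p [ 0.6192 -0.0407  0.1724] y-yaw 8.14 zax [ 0. -0. -1.] F [ 0.3 -0.5 -0.2] op 0.202 ff 0.0 winch [0.001  0.0325 0.1724] j7 -0.15
w cap 937 ang 0.254 r med/max 0.1516 0.1557
s pin 6 ang 0.244 r med/max 0.0852 0.0878
s cap 1 ang 0.141 r med/max 0.1456 0.1456
```

View pics/s4.png

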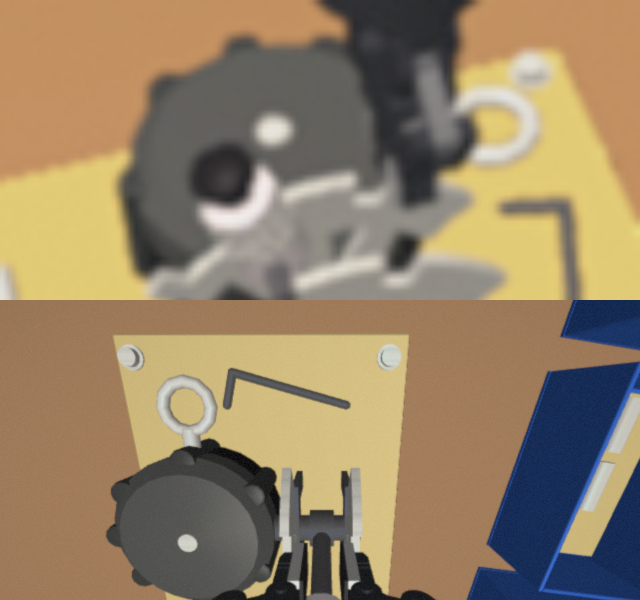

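The picture shows the collar slipped out: the lever is still left of the fingers, at top-half (225,175), and the grip was too near the collar's top. I'll raise, open, and remeasure from above.

Call:
{"method": "move_arm", "body": {
  "rows": [
    [[0, 0, -0.05, 0, 0.2], [0, 0, -0.08, 0, 0], [0, 0, -0.08, 0, 0], [-0.05, 0, -0.05, 0, 0], [-0.08, 0, 0, 0, 0], [-0.02, 0, 0, 0, 0], [0, 0, 0, 0, 0], [0, 0, 0, 0, 0]]
  ]
}}

```text
clock: 10.3
position: [0.6297, -0.1131, 0.3022]
eef_rot: [-2.055, -2.375, -0.001]
wrist_force: [1.1, -0.3, 0.2]
opening: 0.993
finger_force: 0.0
```

```bash
cat >> h.py <<'E'
def wl():
    s,r=rep();d=optics.snapshot('wrist')
    T=np.eye(4);T[:3,:3]=r.as_matrix();T[:3,3]=s['position']
    q=dict(world_to_cam=np.linalg.inv(T@d['tool_from_camera']),**{k:d[k] for k in('pixels','z_map','mtx')})
    return q,W.inv().apply((cloud(q)-O).reshape(-1,3))
def stem(L):
    z=L[:,2]-.06;r=np.hypot(L[:,1],z);a=np.arctan2(L[:,1],z)
    k=(abs(L[:,0])<.016)&(L[:,2]>.185)&(L[:,2]<.23)&(abs(a)<.8)
    c=L[k];top=c[c[:,2]>np.percentile(c[:,2],30)];ymid=(top[:,1].min()+top[:,1].max())/2
    print('cap',k.sum(),'r95',np.percentile(r[k],95).round(4),'ang med',np.median(a[k]).round(3),'x',np.median(c[:,0]).round(4))
    A=np.median(a[k])
    u=L[:,1]*np.sin(A)+z*np.cos(A);v=L[:,1]*np.cos(A)-z*np.sin(A)
    for lo in np.arange(.07,.16,.004):
        m=(abs(L[:,0])<.006)&(abs(u-lo-.002)<.002)&(abs(v)<.03);p=(abs(abs(L[:,0])-.0300)<.0025)&(abs(u-lo-.002)<.002)&(abs(v)<.02)
        print((lo+.002).round(3),m.sum(),np.percentile(v[m],[10,90]).round(4) if m.any() else '','pin',p.sum(),np.median(v[p]).round(4) if p.any() else '')
E
python3 - <<'E'
from h import *
q,L=wl();stem(L)
cv2.imwrite('pics/w5.png',q['pixels'][...,::-1])
E
```

```text
t 10.3 p [ 0.6297 -0.1131  0.3022] y-yaw 8.25 zax [-0.     0.001 -1.   ] F [ 1.1 -0.3  0.2] op 0.993 ff 0.0 winch [ 0.0005 -0.0406  0.3022] j7 0.03
cap 1246 r95 0.1553 ang med -0.249 x 0.0
0.072 2 [0.0039 0.0041] pin 0 
0.076 0  pin 0 
0.08 0  pin 0 
0.084 1 [0.0098 0.0098] pin 0 
0.088 21 [0.0099 0.0107] pin 0 
0.092 21 [0.0095 0.0107] pin 0 
0.096 24 [0.0095 0.0108] pin 17 -0.0008
0.1 27 [0.0092 0.0103] pin 81 -0.0034
0.104 19 [0.009  0.0102] pin 6 -0.0042
0.108 30 [0.0092 0.0108] pin 0 
0.112 21 [0.0088 0.0103] pin 0 
0.116 37 [0.009  0.0104] pin 0 
0.12 18 [0.0089 0.0102] pin 0 
0.124 35 [0.0088 0.01  ] pin 0 
0.128 25 [0.0087 0.0098] pin 0 
0.132 116 [0.0008 0.009 ] pin 0 
0.136 41 [0.0007 0.0083] pin 0 
0.14 0  pin 0 
0.144 7 [0.0053 0.0061] pin 0 
0.148 37 [0.0054 0.0065] pin 0 
0.152 157 [-0.0178  0.0056] pin 0 
0.156 221 [-0.0135  0.001 ] pin 0 
0.16 0  pin 0
```

View pics/w5.png

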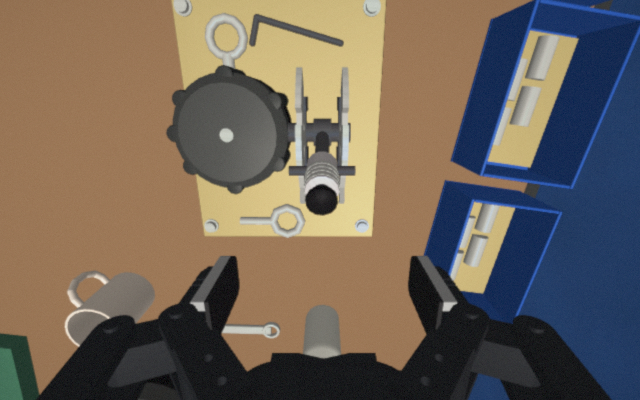

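The wrist view shows the cap at (321,200) and the pin at row 171, lying across the plates. The depth puts the collar top at 134 mm, so it's resting on the block (lifted 12 mm) at about -0.27 rad. The rest can be a slow push on the cap from the -y side with shut fingers above the collar.

Call:
{"method": "move_arm", "body": {
  "rows": [
    [[-0.06, 0, 0, 0, 1], [-0.06, 0, 0, 0, 1], [0, 0, 0, 0, 1], [0, 0, 0.06, 0, 1], [0, 0, 0.06, 0, 1], [0, 0, 0.06, 0, 1], [0, 0, 0.025, 0, 1], [0, 0, 0, 0, 1]]
  ]
}}

```text
clock: 11.35
position: [0.6381, -0.1732, 0.1996]
eef_rot: [-2.056, -2.374, 0.0]
wrist_force: [0.2, -0.4, -0.5]
opening: -0.001
finger_force: 0.0
```

Run:
```python
from h import *
rep()
```

```text
t 11.35 p [ 0.6381 -0.1732  0.1996] y-yaw 8.22 zax [-0.001  0.001 -1.   ] F [ 0.2 -0.4 -0.5] op -0.001 ff 0.0 winch [ 0.     -0.1013  0.1996] j7 0.08
```

Call:
{"method": "move_arm", "body": {
  "rows": [
    [[0.03, 0, 0, 0, 1], [0.03, 0, 0, 0, 1], [0.006, 0, 0, 0, 1], [0.006, 0, 0, 0, 1], [0.006, 0, 0, 0, 1], [0.006, 0, 0, 0, 1], [0.006, 0, 0, 0, 1], [0.006, 0, 0, 0, 1]]
  ]
}}

```text
clock: 12.35
position: [0.6326, -0.1317, 0.2021]
eef_rot: [2.059, 2.364, -0.004]
wrist_force: [-1.8, -12.5, 16.8]
opening: 0.002
finger_force: 9.8
```

Call:
{"method": "move_arm", "body": {
  "rows": [
    [[0.006, 0, 0, 0, 1], [0.006, 0, 0, 0, 1], [0.006, 0, 0, 0, 1], [0.006, 0, 0, 0, 1], [0.006, 0, 0, 0, 1], [0.006, 0, 0, 0, 1], [0.006, 0, 0, 0, 1], [0.006, 0, 0, 0, 1]]
  ]
}}

```text
clock: 13.35
position: [0.6302, -0.1099, 0.2066]
eef_rot: [2.058, 2.357, -0.003]
wrist_force: [-13.1, -16.7, 47.4]
opening: -0.002
finger_force: 22.0
```

Run:
```python
from h import *
q,L=wl();z=L[:,2];k=(abs(L[:,0])<.016)&(z>.203)&(z<.222)&(abs(L[:,1])<.06)
print(k.sum(), np.percentile(L[k],[5,50,95],axis=0).round(4) if k.any() else '')
```

```text
t 13.35 p [ 0.6302 -0.1099  0.2066] y-yaw 7.75 zax [ 0.008 -0.01  -1.   ] F [-13.1 -16.7  47.4] op -0.002 ff 21.961333669605665 winch [ 0.0016 -0.0376  0.2066] j7 -0.03
2807 [[-1.120e-02 -3.100e-02  2.080e-01]
 [-1.000e-04 -1.490e-02  2.131e-01]
 [ 1.120e-02 -2.700e-03  2.198e-01]]
```

The fingertip rode up onto the cap's edge (Fz 47 N), and the lever is now at about -0.1 rad. I'll back off, go a bit lower, and push again.

Call:
{"method": "move_arm", "body": {
  "rows": [
    [[-0.02, 0, -0.015, 0, 1], [-0.04, 0, 0, 0, 1], [-0.02, 0, 0, 0, 1], [0, 0, 0.015, 0, 1], [0, 0, 0, 0, 1], [0, 0, 0, 0, 1], [0, 0, 0, 0, 1], [0, 0, 0, 0, 1]]
  ]
}}

```text
clock: 14.4
position: [0.6339, -0.1423, 0.2001]
eef_rot: [2.057, 2.374, 0.0]
wrist_force: [0.2, 0.7, 0.0]
opening: -0.0
finger_force: 0.0
```

Run:
```python
from h import *
q,L=wl();z=L[:,2];k=(abs(L[:,0])<.016)&(z>.203)&(z<.222)&(abs(L[:,1])<.06)
print(k.sum(), np.percentile(L[k],[5,50,95],axis=0).round(4) if k.any() else '')
stem(L)
```

```text
t 14.4 p [ 0.6339 -0.1423  0.2001] y-yaw 8.17 zax [ 0. -0. -1.] F [0.2 0.7 0. ] op -0.0 ff 0.0 winch [ 0.0004 -0.0701  0.2001] j7 0.03
3401 [[-0.0113 -0.0597  0.2083]
 [-0.0003 -0.0139  0.213 ]
 [ 0.01   -0.002   0.2155]]
cap 5298 r95 0.1776 ang med -0.099 x -0.0002
0.072 0  pin 0 
0.076 0  pin 0 
0.08 0  pin 0 
0.084 11 [0.0152 0.0154] pin 0 
0.088 11 [0.0147 0.0154] pin 0 
0.092 14 [0.0145 0.0156] pin 0 
0.096 17 [0.0147 0.0157] pin 21 0.0045
0.1 8 [0.0151 0.0156] pin 236 0.0007
0.104 8 [0.0156 0.0163] pin 8 0.0002
0.108 26 [0.0156 0.0165] pin 0 
0.112 9 [0.0156 0.0164] pin 0 
0.116 31 [0.0156 0.0165] pin 0 
0.12 18 [0.0159 0.0166] pin 0 
0.124 24 [0.0157 0.0168] pin 0 
0.128 41 [0.0158 0.0168] pin 0 
0.132 243 [0.0124 0.016 ] pin 0 
0.136 6 [0.013  0.0136] pin 0 
0.14 0  pin 0 
0.144 22 [0.0131 0.0145] pin 0 
0.148 54 [0.013  0.0147] pin 0 
0.152 755 [-0.0102  0.0131] pin 0 
0.156 812 [-0.0061  0.0081] pin 0 
0.16 0  pin 0
```

Call:
{"method": "move_arm", "body": {
  "rows": [
    [[0, 0, 0.008, 0, 1], [0.03, 0, 0, 0, 1], [0.02, 0, 0, 0, 1], [0.006, 0, 0, 0, 1], [0.006, 0, 0, 0, 1], [0.006, 0, 0, 0, 1], [0.006, 0, 0, 0, 1], [0.006, 0, 0, 0, 1]]
  ]
}}

```text
clock: 15.45
position: [0.6286, -0.1056, 0.1965]
eef_rot: [2.059, 2.369, -0.002]
wrist_force: [0.1, -5.6, 3.6]
opening: -0.005
finger_force: 2.9
```

Run:
```python
from h import *
q,L=wl();z=L[:,2];k=(abs(L[:,0])<.012)&(z>.203)&(z<.217)&(abs(L[:,1])<.06)
print(k.sum(), np.percentile(L[k],[5,50,95],axis=0).round(4) if k.any() else '')
```

```text
t 15.45 p [ 0.6286 -0.1056  0.1965] y-yaw 8.0 zax [ 0.001 -0.003 -1.   ] F [ 0.1 -5.6  3.6] op -0.005 ff 2.9209033939059736 winch [ 0.0006 -0.033   0.1965] j7 -0.03
3070 [[-0.0105 -0.0266  0.2068]
 [-0.0003 -0.0084  0.2131]
 [ 0.0103  0.0037  0.2152]]
```

Call:
{"method": "move_arm", "body": {
  "rows": [
    [[0.006, 0, 0, 0, 1], [0.006, 0, 0, 0, 1], [0.006, 0, 0, 0, 1], [0.006, 0, 0, 0, 1], [0.006, 0, 0, 0, 1], [0.006, 0, 0, 0, 1], [0, 0, 0, 0, 1], [0, 0, 0, 0, 1]]
  ]
}}

```text
clock: 16.5
position: [0.6258, -0.0862, 0.1962]
eef_rot: [2.059, 2.372, -0.001]
wrist_force: [0.3, -4.9, 3.3]
opening: -0.003
finger_force: 2.4
```

Run:
```python
from h import *
q,L=wl();z=L[:,2];k=(abs(L[:,0])<.012)&(z>.203)&(z<.217)&(abs(L[:,1])<.06)
print(k.sum(), np.percentile(L[k],[5,50,95],axis=0).round(4) if k.any() else '')
```

```text
t 16.5 p [ 0.6258 -0.0862  0.1962] y-yaw 8.08 zax [ 0.001 -0.001 -1.   ] F [ 0.3 -4.9  3.3] op -0.003 ff 2.4188177875657857 winch [ 0.0008 -0.0135  0.1962] j7 -0.06
3102 [[-1.050e-02 -7.100e-03  2.068e-01]
 [-2.000e-04  1.100e-02  2.128e-01]
 [ 1.040e-02  2.310e-02  2.150e-01]]
```

Call:
{"method": "move_arm", "body": {
  "rows": [
    [[0.003, 0, 0, 0, 1], [0.003, 0, 0, 0, 1], [0.003, 0, 0, 0, 1], [0.003, 0, 0, 0, 1], [0.003, 0, 0, 0, 1], [0.003, 0, 0, 0, 1], [0.003, 0, 0, 0, 1], [0.003, 0, 0, 0, 1]]
  ]
}}

```text
clock: 17.55
position: [0.6239, -0.0735, 0.1957]
eef_rot: [2.058, 2.373, -0.0]
wrist_force: [1.5, -5.1, 1.5]
opening: -0.001
finger_force: 2.8
```

Call:
{"method": "move_arm", "body": {
  "rows": [
    [[0.002, 0, 0, 0, 1], [0.002, 0, 0, 0, 1], [0.002, 0, 0, 0, 1], [0.002, 0, 0, 0, 1], [0.002, 0, 0, 0, 1], [0.002, 0, 0, 0, 1], [0.002, 0, 0, 0, 1], [0.002, 0, 0, 0, 1]]
  ]
}}

```text
clock: 18.55
position: [0.6227, -0.0651, 0.1959]
eef_rot: [-2.058, -2.374, -0.0]
wrist_force: [-0.2, 0.2, -0.4]
opening: -0.0
finger_force: 0.0
```

Call:
{"method": "move_arm", "body": {
  "rows": [
    [[0.002, 0, 0, 0, 1], [0.002, 0, 0, 0, 1], [0.002, 0, 0, 0, 1], [0.002, 0, 0, 0, 1], [0, 0, 0, 0, 1], [0, 0, 0, 0, 1], [0, 0, 0, 0, 1], [0, 0, 0, 0, 1]]
  ]
}}

```text
clock: 19.55
position: [0.6222, -0.0615, 0.1959]
eef_rot: [2.058, 2.373, -0.0]
wrist_force: [0.3, -0.5, -0.3]
opening: -0.003
finger_force: 0.3
```

Run:
```python
from h import *
q,L=wl();stem(L)
```

```text
t 19.55 p [ 0.6222 -0.0615  0.1959] y-yaw 8.14 zax [ 0. -0. -1.] F [ 0.3 -0.5 -0.3] op -0.003 ff 0.31805304111912847 winch [0.0008 0.0115 0.1959] j7 -0.1
cap 4178 r95 0.1672 ang med 0.206 x 0.0003
0.072 0  pin 0 
0.076 0  pin 0 
0.08 0  pin 0 
0.084 0  pin 27 0.0072
0.088 0  pin 175 0.0033
0.092 1 [0.0192 0.0192] pin 2 0.0029
0.096 2 [0.0188 0.0195] pin 0 
0.1 2 [0.0192 0.0197] pin 0 
0.104 4 [0.0195 0.0201] pin 0 
0.108 7 [0.0198 0.0206] pin 0 
0.112 2 [0.0206 0.0206] pin 0 
0.116 27 [0.0197 0.0206] pin 0 
0.12 120 [0.0173 0.0197] pin 0 
0.124 0  pin 0 
0.128 0  pin 0 
0.132 0  pin 0 
0.136 0  pin 0 
0.14 0  pin 0 
0.144 16 [-0.0102  0.0197] pin 0 
0.148 138 [-0.009   0.0195] pin 0 
0.152 1072 [-0.0085  0.0169] pin 0 
0.156 491 [-0.0102  0.0108] pin 0 
0.16 118 [-0.0117 -0.0105] pin 0
```

The collar has dropped: its top is at 122 mm, the pin top is at 90 mm, and the lever is at about 0.24 rad. Now I'll retreat and check.

Call:
{"method": "move_arm", "body": {
  "rows": [
    [[-0.02, 0, 0, 0, 1], [-0.05, 0, 0, 0, 1], [-0.05, 0, 0, 0, 1], [0, 0, -0.05, 0, 1], [0, 0, -0.08, 0, 1], [0, 0, -0.08, 0, 1], [0, 0, 0, 0, 1], [0, 0, 0, 0, 1]]
  ]
}}

```text
clock: 20.6
position: [0.6304, -0.1213, 0.3004]
eef_rot: [-2.058, -2.373, 0.001]
wrist_force: [0.4, 0.3, -0.0]
opening: 0.0
finger_force: 0.0
```

Run:
```python
from h import *
q,L=wl();stem(L)
cv2.imwrite('pics/w6.png',q['pixels'][...,::-1])
```

```text
t 20.6 p [ 0.6304 -0.1213  0.3004] y-yaw 8.12 zax [-0.001 -0.    -1.   ] F [ 0.4  0.3 -0. ] op 0.0 ff 0.0 winch [ 1.000e-04 -4.890e-02  3.004e-01] j7 0.04
cap 1137 r95 0.1548 ang med 0.239 x 0.0002
0.072 1 [-0.015 -0.015] pin 0 
0.076 10 [-0.0157 -0.0155] pin 0 
0.08 2 [-0.015  -0.0149] pin 0 
0.084 12 [-0.0157 -0.0147] pin 8 -0.0044
0.088 7 [-0.0156 -0.0152] pin 102 -0.0004
0.092 3 [-0.0158 -0.015 ] pin 1 0.001
0.096 14 [-0.0161 -0.015 ] pin 0 
0.1 5 [-0.0158 -0.0153] pin 0 
0.104 11 [-0.0159 -0.0149] pin 0 
0.108 8 [-0.0157 -0.0149] pin 0 
0.112 13 [-0.016  -0.0151] pin 0 
0.116 13 [-0.0157 -0.0146] pin 0 
0.12 134 [-0.0147 -0.0085] pin 0 
0.124 8 [-0.0115 -0.0079] pin 0 
0.128 0  pin 0 
0.132 0  pin 0 
0.136 0  pin 0 
0.14 0  pin 0 
0.144 7 [-0.0124 -0.0112] pin 0 
0.148 35 [-0.0125  0.0142] pin 0 
0.152 387 [-0.0101  0.0117] pin 0 
0.156 179 [-0.0063  0.0079] pin 0 
0.16 0  pin 0
```

View pics/w6.png

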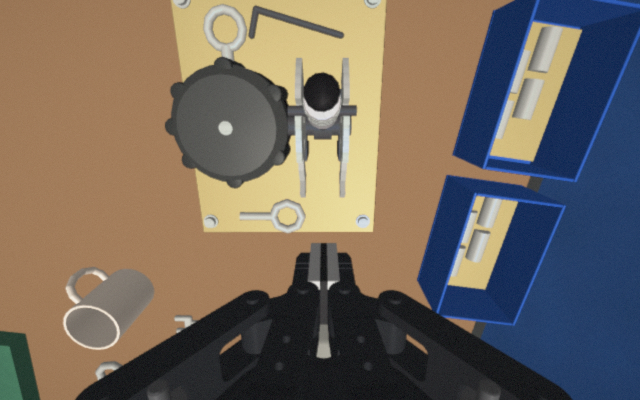

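The view shows the lever beyond the block, with the cap at (322,92) and the pin sitting in the notch at row 112. The hex key and eye bolt haven't moved, and the gripper is clear.

```bash
python3 -c "
from plant import arm
print(arm.job_done())"
```

```text
the job is handed in; nothing more can be done
None
```

The winch is in gear and handed in at about 20.6 s (no verdict came back): the lever stands at about 0.24 rad with the collar home in the notch, the gripper is clear, and the hex key and eye bolt are unmoved; my first grip slipped after the lift, so I finished by pushing the cap.

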